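# Load a lamp cell into the bench charger

### The job

Put the orange work-lamp cell on charge: take it off its wooden rest, set its flat end against the charger's sprung contact dome with the stud end still raised and push the dome back, then press the stud end down until the yellow catch has snapped over the brass stud and the cell lies level and held in its bay. Push and press gently, with no more than 25 N of hand force, then let go; leave the green cell and everything else on the bench where it is.

Things in the scene. Friction and masses are not known exactly. Their poses are not given: they have to be found in the camera images.
- cell_mid (a point): centre of the orange cell: round, 33 mm in diameter, 56 mm long plus a brass stud (12 mm in diameter) standing 10 mm out of one end, 66 mm overall; 110 to 185 g; black band near the stud end. The point is on the axis, 33 mm from the stud's tip and 33 mm from the flat end. x runs along the cell towards the stud, z is up as it lies on its rest.
- cell: the same orange cell, same origin and axes as cell_mid. Held level it does not fit between the free dome and the catch: come down with the flat end low and the cell tilted by 30 to 40 degrees, which brings its shoulder over the catch's tooth, push back, then lower the stud end. The flat end rubs on the dome, so up to 12 N is felt on the way down; 15 to 20 N down at level seats it on the saddles.
- cell_stud (a point): middle of the tip face of the orange cell's brass stud, same axes as cell_mid.
- cell_flat (a point): middle of the orange cell's flat end, same axes as cell_mid.
- rest_orange: fixed wooden rest 70 x 46 mm that carries the orange cell; origin under its centre. Base plate 4 mm thick, two V saddles across it 13 to 25 mm from its centre; between the saddles the cell is free at the sides and below. The lying cell's axis is 28 mm above the bench, along the rest's x.
- charger: fixed grey charger 190 x 110 x 30 mm, origin under its centre. One open bay along its x: two black V saddles (sides at 50 degrees, top 4 mm below the axis, 14 to 24 mm either side of the middle; between them free sideways and 26 mm down to the housing); copper sprung dome on a black block (46 to 76 mm from the middle, top 10 mm above the axis) at -x; fixed copper contact and yellow catch at +x.
- bay (a point): where cell_mid lies when the cell is home, 56 mm above the charger's underside; x points from the sprung dome to the fixed contact (the stud's way), z up. At home the flat end is at x = -33 mm against the dome and the stud tip at x = +33 mm against the upright contact plate, whose top is 5 mm above the axis.
- spring (a joint): travel (m) of the copper dome (radius 7 mm, on the bay's axis) towards the bay's -x: 0 free, tip at x = -28 mm; hard stop at 0.0085. 3 N to start it, 1.5 N more per mm. At home 0.005 (10.5 N). For the stud to pass down in front of the contact plate it must be back between 0.0055 and 0.0085, about 11 to 15 N; do not ram the stop.
- catch (a joint): travel (m) of the yellow catch (14 mm wide) towards the bay's +x: 0 shut, 0.007 fully back. Its tooth reaches from the contact plate to x = 29 mm, underside 7.5 mm above the axis; over it a 60 degree slope rises to x = 33 mm, 15.5 mm above the axis (its thumb tab behind: 20 mm). The stud pressed on the slope drives it back (2 N plus 0.5 N per mm; 5 to 12 N down); it shuts over the stud.
- spare: a green cell of the same shape on a second wooden rest like the first; leave alone. Origin and axes as the orange one.
- mallet: wooden mallet lying on the bench, head 75 x 120 x 60 mm, origin under its head; leave alone.
- chisel: chisel, 235 mm long, lying on the bench, origin under the middle; leave alone.
- sanding_block: cork sanding block 110 x 60 x 32 mm, origin under its centre; leave alone.
- glue: white glue bottle 56 mm across, 150 mm high, upright, origin under its centre; leave alone.
- square: try square, stock 110 mm, blade 150 mm, flat on the bench, origin under the stock; leave alone.
- offcut: offcut of pale wood 120 x 45 x 22 mm, origin under its centre; leave alone.
Not all that is in view belongs to the job. What is shaped like the rest_orange but pink or red is not meant.

How it is judged (in metres and radians):
On the way, in this order (a step that is already met when the one before it is completed fails the run):
1. the orange cell is lifted clear of its rest (distance between cell_mid and rest_orange above 0.06 m and contact force between cell and rest_orange below 0.01 N), for 0.1 s.
2. its flat end has pushed the sprung dome back by more than 4 mm while the stud end is still raised (axis more than 5 degrees from level) (value of joint spring above 0.004 m and angle between cell_mid's own x axis and vertical below 1.483 rad and distance between cell_flat and bay below 0.045 m), for 0.1 s.
At the end, for the whole second after the job is handed in: the orange cell is home in the bay, at rest: stud tip within 2.5 mm lengthwise, 4 mm sideways and 3.5 mm in height of its place, flat end within 3.5 mm in height, axis within 5 degrees of the bay, dome pushed back over 3 mm, catch shut over the stud (under 1.5 mm open) (x of cell_stud in the frame of bay between 0.0305 and 0.0355 m and z of cell_stud in the frame of bay between -0.0035 and 0.0035 m and z of cell_flat in the frame of bay between -0.0035 and 0.0035 m and y of cell_stud in the frame of bay between -0.004 and 0.004 m and angle between the x axis of cell_mid and the x axis of bay, either way round below 0.087 rad and value of joint catch below 0.0015 m and value of joint spring above 0.003 m and linear speed of cell below 0.02 m/s); the robot touches nothing.
It fails at once if the cell is forced: all its contact forces on the charger add up to more than 50 N (held at home they add up to some 22 N, so this is well over 25 N by hand) (contact force between cell and charger above 50 N).
It fails at once if the robot presses on the charger with more than 30 N (contact force between any of the arm, the fingers and charger above 30 N).
It fails at once if the green cell is moved by more than 10 mm (distance of spare from where it was at the start of the episode above 0.01 m).
It fails at once if a tool, block or bottle on the bench is moved by more than 15 mm (distance of any of mallet, chisel, sanding_block, glue, square, offcut from where it was at the start of the episode above 0.015 m).
It also fails if it takes over 67 s, if anything falls off the work surface, if the arm or the gripper's body presses on something with over 40 N, if the wrist force passes 120 N, or if a joint passes its speed limit or range.

### The arm

A 6-joint arm with a two-finger parallel gripper is mounted at the origin on the work surface. World frame = base frame: x ahead of the robot, y to its left, z up, the work surface at z = 0. Lengths are in m, angles in degrees, forces in N, time in s.
With the tool pointing down it reaches from about 0.325 to 1 m from the base axis. Payload 5.1 kg.
Tool frame: the origin (TCP) lies at the very end of the fingers, on their centre line; the grasp point (between the pads) lies 19 mm behind it; z points along the fingers, y is the direction in which the jaws open and shut (so a half turn about z gives the same grasp; the last joint's range is limited). The gripper opens to 85 mm and grips with 20 to 120 N. Pads are 22 mm wide; open, the fingers measure 114 mm over their backs; the gripper's body (76 mm by 85 mm) begins 54 mm behind the grasp point. The pads swing forward as they close: fully open they stand 13 mm farther back than shut.
Start: joints at [61.329, 7.093, 94.555, -0, 78.352, -4.733], TCP at [0.264, 0.594, 0.231] pointing down, gripper open.
Joint ranges: [-149.61, 149.61], [-58.7, 133.49], [1.44, 155.28], [-77.14, 257.14], [18.33, 153.61], [-166.67, 166.67]. Speed limits (degrees/s): [147.25, 147.25, 180, 180, 180, 180].

### API

Orientations are given as [roll, pitch, yaw] about the fixed x, y, z axes, in that order (R = Rz(yaw) Ry(pitch) Rx(roll)).
In Python, from bench import robot gives the robot as it stands. The module is installed in compiled form; this text tells all that it offers.
- The arm moves only by the tool jog_arm, never from a script. Its argument "commands" is text: rows parted by semicolons, each of 7 numbers parted by spaces: the opening, from 0 (shut) to 1 (fully open), then the shift along the world's x, y, z in m, then the turn, a rotation vector about the world's x, y, z in rad. In form: jaw tx ty tz rx ry rz; .... A call has exactly 10 rows; each row is the pose to reach, as a shift and turn from the pose commanded when the call began; what a row does not reach only later rows make up. A row lasts 1/10 s, in which the tool goes at most 50 mm and 8.59 degrees, less where a joint would pass 70% of its speed; a pose out of reach is approached as far as the arm can. A call with a gripper value outside its range is refused whole. The fingers move at their own pace and stop on an object; "grip_force" is the grip in N (left out, the last holds). Time passes only in rows, so rows that repeat a pose let the fingers close, or fill a call up. It gives the time, the measured TCP pose, the force and the opening at its end, in the units of the state.
- robot.observe(): the state, without advancing time (a new reading comes with each control period).
- robot.get_image(name): name is "scene" or "top" or "wrist"; returns the picture (420x560x3 uint8, red, green, blue); there is no depth.
- robot.camera_model(name): a dict with "camera_matrix" (3x3 intrinsics, pixels), "pose" (4x4, takes a point from camera to world coordinates). Camera axes: x right, y down, z forward; pixel columns grow to the right and rows downward; lengths in m; the calibration is good to about 2 mm. A picture is of the moment at which its call begins: read the wrist's pose just before it. camera_model takes no time and is no camera call; for the wrist camera it gives the pose at the moment of the call.
- robot.job_done(): hands the job in, once; it reports no verdict.
Trained networks look in the newest picture that a camera, given by its name, has taken for a name from the list of things; names that differ only in an ending like _2 or _b are one class to them, and where a whole thing is asked for, a point or a joint stands for the part that bears it (a point fixed in the world has none). Each returns a list of dicts, best first, with "confidence" (0 to 1); they miss things now and then, are a little off and sometimes report something else, mostly with a low value. They report only what shows in the picture. A call takes as long as a camera call. They do not tell look-alikes from the thing itself.
- robot.search_frame(camera, label): "bbox" ([centre column, centre row, width, height] as shares, 0 to 1, of the picture: columns of its width, rows of its height, round what is visible of it).
The state is a dict: "clock": time; "joint_pos": joint angles; "dq": joint speeds; "tau": joint torques, N m; "position": TCP position; "tcp_rot": TCP orientation; "ft_force": force on the tool from outside, world axes, zero at the start; "torque": the same for the moment, N m; "grip_width": finger opening in m.
Only numpy, scipy, OpenCV 4.12 (cv2) and the standard library are available. Lean on these libraries where they do the work, as an engineer would, in place of code of your own. Each camera call takes 0.05 s, during which the arm holds its last target.

## Working session

There is one attempt and no reset: what is moved stays moved. The work goes in short steps, Python scripts to look and compute and a tool call to move; the robot and the scene stay as the last step left them, time stands still between calls to the robot, and variables do not carry over. Pictures are saved under pics/ and viewed, and the job is handed in when it is done.

Besides the shell and the picture viewer there is one more tool, called after "Call:" by a JSON object that holds its "op" and its "data". jog_arm: Moves the arm, as the interface text tells. Its arguments: {"type":"object","properties":{"commands":{"type":"string"},"grip_force":{"type":"number"}},"required":["commands"]}

```bash
mkdir -p pics; python3 - <<'E'
from bench import robot
import cv2
s=robot.observe(); print(s)
for n in("scene","top","wrist"):
    im=robot.get_image(n); cv2.imwrite(f"pics/{n}0.png",im[:,:,::-1])
    m=robot.camera_model(n); print(n,m)
    for l in("cell","charger","rest_orange","spare"):
        print(l,[(r["confidence"],[round(v*k,1) for v,k in zip(r["bbox"],(560,420,560,420))]) for r in robot.search_frame(n,l)])
print(robot.observe()["clock"])
E
```

```text
{'clock': 0.0, 'joint_pos': array([ 6.13279557e+01,  7.13364784e+00,  9.46328658e+01, -5.53688499e-04,
        7.83511868e+01, -4.73229330e+00]), 'dq': array([-0.05493388, -0.01660473,  0.00231695,  0.0432873 , -0.09560758,
        0.0506132 ]), 'tau': array([-2.87124385e-04, -4.23629594e+01, -3.65439892e+01, -1.07634278e-04,
        7.07986837e-03,  8.65026919e-06]), 'position': array([0.26349131, 0.59354354, 0.23006384]), 'tcp_rot': array([-1.79882656e+02, -9.17009781e-03,  1.56060352e+02]), 'ft_force': array([0.78395761, 0.39158461, 0.53929633]), 'torque': array([-0.01975297, -0.01792857,  0.0526104 ]), 'grip_width': 0.08535790372081706}
scene {'camera_matrix': array([[395.1421077 ,   0.        , 280.23195733],
       [  0.        , 395.1421077 , 211.14278512],
       [  0.        ,   0.        ,   1.        ]]), 'pose': array([[ 0.76192024,  0.36840577, -0.53268633,  1.10942807],
       [ 0.64752673, -0.45064657,  0.61451347, -0.60397853],
       [-0.01366296, -0.81313889, -0.58190933,  0.6644494 ],
       [ 0.        ,  0.        ,  0.        ,  1.        ]])}
cell [(0.97, [191.
[... 1000 characters left out ...]
 16.4, 23.1])]
spare [(0.71, [274.0, 208.1, 8.4, 19.4])]
wrist {'camera_matrix': array([[325.9859298 ,   0.        , 279.45564401],
       [  0.        , 325.9859298 , 211.54682434],
       [  0.        ,   0.        ,   1.        ]]), 'pose': array([[ 4.05172066e-01,  8.65211670e-01,  2.95371566e-01,
         1.87430430e-01],
       [ 9.14240231e-01, -3.83220916e-01, -1.31554284e-01,
         6.27388877e-01],
       [-6.29739455e-04,  3.23342690e-01, -9.46281728e-01,
         3.73932400e-01],
       [ 0.00000000e+00,  0.00000000e+00,  0.00000000e+00,
         1.00000000e+00]])}
cell [(0.3, [105.1, 412.2, 26.8, 15.5])]
charger [(0.76, [107.5, 411.0, 23.8, 16.9])]
rest_orange []
spare []
0.75
```

View pics/scene0.png

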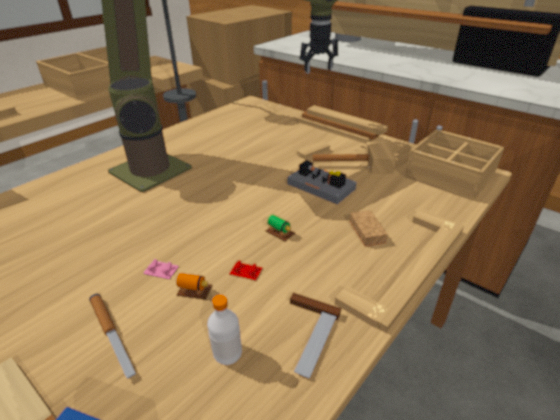

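View pics/top0.png

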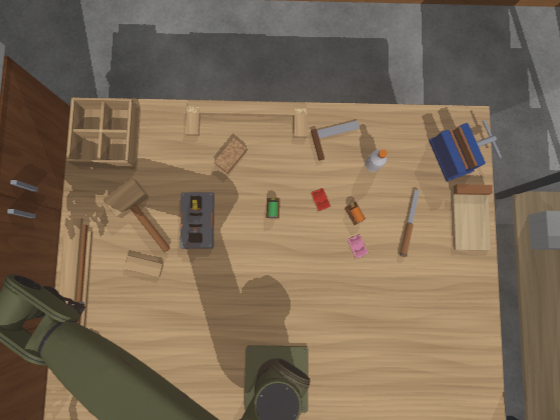

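View pics/wrist0.png

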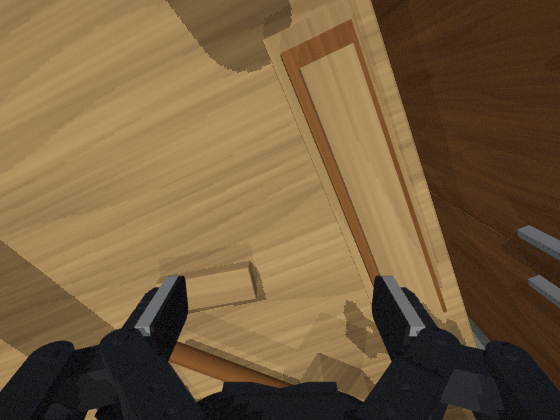

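The top view shows the orange cell on a wooden rest at about (356,213). The charger is at (198,220), the green cell at (273,208), an empty pink rest at (358,247) and an empty red rest at (320,199). In the scene view the orange cell is at (191,283). I'll enlarge these areas to confirm.

```bash
cat > h.py <<'E'
import numpy as np, cv2
def ray(m,u,v):
    K=m["camera_matrix"];P=m["pose"]
    d=P[:3,:3]@np.linalg.solve(K,[u,v,1.]);return P[:3,3],d
def at_z(m,u,v,z):
    o,d=ray(m,u,v);return o+d*(z-o[2])/d[2]
def proj(m,p):
    P=m["pose"];c=P[:3,:3].T@(np.asarray(p)-P[:3,3]);q=m["camera_matrix"]@c;return q[:2]/q[2]
E
python3 - <<'E'
from bench import robot
from h import *
t=cv2.imread("pics/top0.png");s=cv2.imread("pics/scene0.png")
a=cv2.resize(t[190:240,330:390],None,fx=6.5,fy=6.5,interpolation=cv2.INTER_CUBIC)
b=cv2.resize(t[185:255,170:225],(390,325*390//390+171),interpolation=cv2.INTER_CUBIC)
c=cv2.resize(s[260:310,165:225],(390,325),interpolation=cv2.INTER_CUBIC)
d=cv2.resize(s[150:210,275:365],(390,260),interpolation=cv2.INTER_CUBIC)
L=np.zeros((600,790,3),np.uint8)
L[:a.shape[0],:390]=a[:,:390]; L[325:325+260,:390]=d
L[:325,395:785]=c
e=cv2.resize(t[185:255,170:225],(212,270),interpolation=cv2.INTER_CUBIC);L[327:597,395:607]=e
cv2.imwrite("pics/crops.png",L)
m=robot.camera_model("top");ms=robot.camera_model("scene")
print(at_z(m,356,213,.028),at_z(ms,191,283,.028),at_z(m,198,220,.03),at_z(ms,322,182,.03),at_z(m,273,208,.028))
for u,v in((203,196),(194,240)):print(at_z(m,u,v,.06))
E
```

```text
[ 0.54644647 -0.25926725  0.028     ] [ 0.55087767 -0.26561943  0.028     ] [0.51209766 0.2744954  0.03      ] [0.52839235 0.26420137 0.03      ] [0.55808774 0.0227104  0.028     ]
[0.58942564 0.25622915 0.06      ]
[0.4427338  0.27964093 0.06      ]
```

View pics/crops.png

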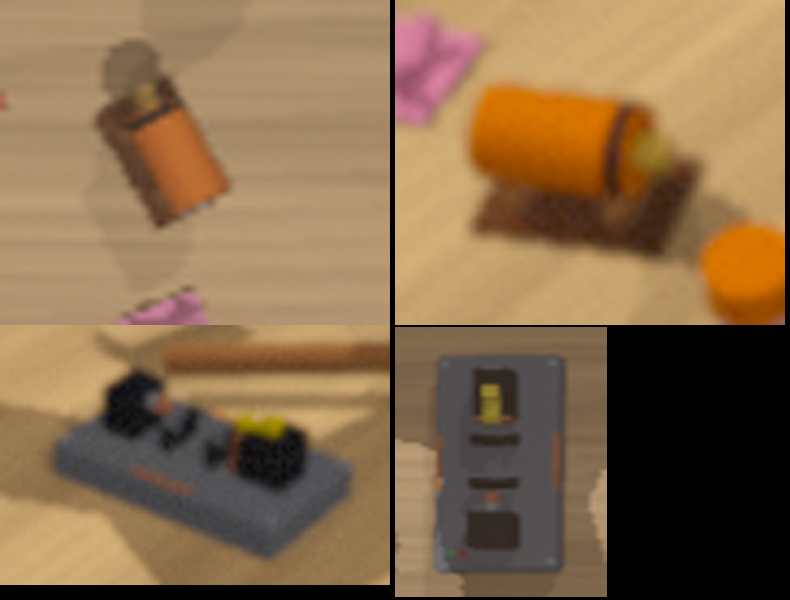

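Confirmed: the cell meant is the orange one at top (356,213). It has a black band and a brass stud pointing up-left in the image, and it sits on a brown wooden rest. The pink and red rests are empty decoys, and the orange blob in the scene crop is the glue cap. Next I'll view the charger with the wrist camera.

Call:
{"op": "jog_arm", "data": {"commands": "1 0.08 -0.1 0.02 0 0 -0.5; 1 0.2 -0.29 0.02 0 0 -1.4; 1 0.2 -0.29 0.02 0 0 -1.4; 1 0.2 -0.29 0.02 0 0 -1.4; 1 0.2 -0.29 0.02 0 0 -1.4; 1 0.2 -0.29 0.02 0 0 -1.4; 1 0.2 -0.29 0.02 0 0 -1.4; 1 0.2 -0.29 0.02 0 0 -1.4; 1 0.2 -0.29 0.02 0 0 -1.4; 1 0.2 -0.29 0.02 0 0 -1.4", "grip_force": 80}}

```text
clock: 1.75
position: [0.4642, 0.3033, 0.2515]
tcp_rot: [180.0, -0.0, 75.5]
ft_force: [-0.0, -0.8, -0.0]
grip_width: 0.0853
```

Call:
{"op": "jog_arm", "data": {"commands": "1 0.01 -0.03 0 0 0 -0.14; 1 0.01 -0.03 0 0 0 -0.28; 1 0.01 -0.03 0 0 0 -0.42; 1 0.01 -0.03 0 0 0 -0.56; 1 0.01 -0.03 0 0 0 -0.7; 1 0.01 -0.03 0 0 0 -0.84; 1 0.01 -0.03 0 0 0 -0.98; 1 0.01 -0.03 0 0 0 -1.12; 1 0.01 -0.03 0 0 0 -1.26; 1 0.01 -0.03 0 0 0 -1.26"}}

```text
clock: 2.75
position: [0.4738, 0.2741, 0.2514]
tcp_rot: [-180.0, -0.0, 3.7]
ft_force: [-0.4, 0.2, -0.3]
grip_width: 0.0851
```

```bash
python3 - <<'E'
from bench import robot
from h import *
import pickle
s=robot.observe(); print(s["position"],s["tcp_rot"],s["clock"],s["joint_pos"])
m=robot.camera_model("wrist");im=robot.get_image("wrist")[:,:,::-1];cv2.imwrite("pics/w1.png",im)
pickle.dump(m,open("w1.pkl","wb"))
cv2.imwrite("pics/w1b.png",cv2.resize(im,(784,588),interpolation=cv2.INTER_CUBIC))
E
```

```text
[0.47375839 0.27406617 0.25142672] [-1.79996144e+02 -9.57586576e-03  3.67290161e+00] 2.75 [ 2.44289144e+01 -6.65412612e+00  1.06405090e+02  2.15528848e-04
  8.02387150e+01  1.10755976e+02]
```

View pics/w1b.png

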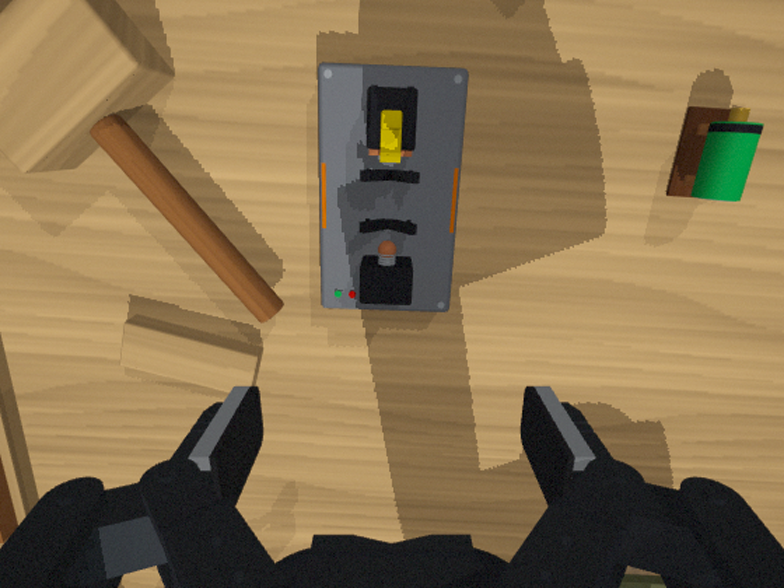

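The charger is seen from above. Its corners are at about (319,63), (468,67), (450,311) and (322,304), with the catch at the top (+x) and the dome at (387,248) in the x1.4 picture. I'll refine this with enlarged crops.

```bash
python3 - <<'E'
from h import *
im=cv2.imread("pics/w1.png")
L=np.zeros((600,760,3),np.uint8)
c=cv2.resize(im[40:140,220:340],(720,600),interpolation=cv2.INTER_CUBIC)
c2=cv2.resize(im[130:230,220:340],(720,600),interpolation=cv2.INTER_CUBIC)
cv2.imwrite("pics/c1.png",c);cv2.imwrite("pics/c2.png",c2)
E
```

```text
(no output)
```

View pics/c1.png

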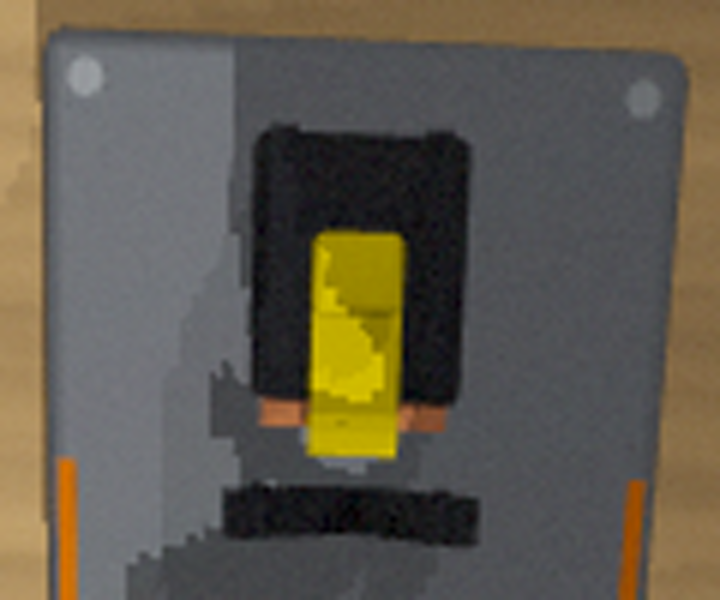

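View pics/c2.png

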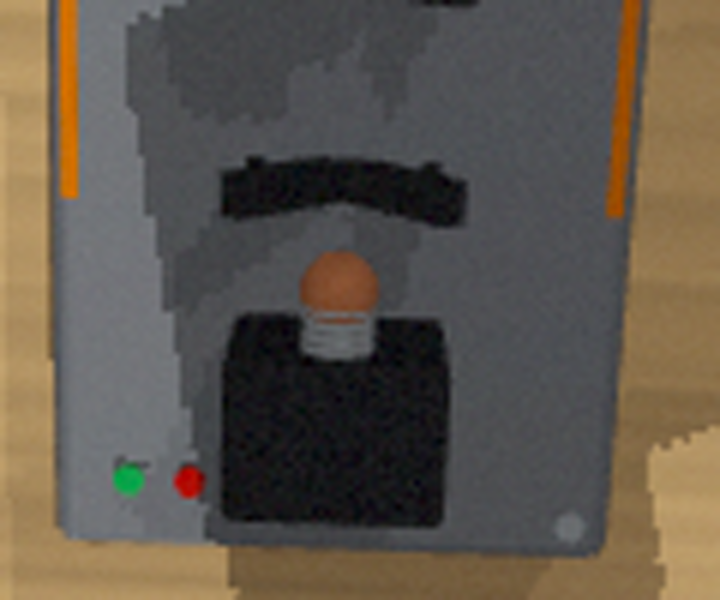

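```bash
python3 - <<'E'
from h import *
import pickle
from scipy.optimize import least_squares
m=pickle.load(open("w1.pkl","rb"))
def px(u,v,r0): return np.array([220+(u+.5)/6-.5, r0+(v+.5)/6-.5])
obs=[((95,55,.03),px(45,32,40)),((95,-55,.03),px(690,55,40)),((-95,-55,.03),px(603,555,130)),((-95,55,.03),px(60,540,130)),
((-35,0,.056),px(340,288,130)),((29,7,.0635),px(307,456,40)),((29,-7,.0635),px(397,458,40))]
def w(p,q):
    c,s=np.cos(p[2]),np.sin(p[2]);x,y=q[0]/1e3,q[1]/1e3
    return [p[0]+c*x-s*y,p[1]+s*x+c*y,q[2]]
f=lambda p:np.concatenate([proj(m,w(p,q))-o for q,o in obs])
r=least_squares(f,[.51,.27,.05],x_scale=[.01,.01,.1],loss='soft_l1')
print(r.x,np.degrees(r.x[2]));print(f(r.x).reshape(-1,2).round(2))
R=m["pose"];print(R[:3,3])
E
```

```text
[0.51334298 0.27804534 0.02871837] 1.6454416635441231
[[-1.11 -1.29]
 [ 0.73 -0.75]
 [ 0.7   1.89]
 [-0.87  1.3 ]
 [ 0.03  0.65]
 [ 0.43 -0.18]
 [-0.2   0.02]]
[0.55699766 0.27885038 0.39404823]
```

Call:
{"op": "jog_arm", "data": {"commands": "1 0.04 -0.1 0 0 0 0.1; 1 0.04 -0.556 -0.03 0 0 0.46; 1 0.04 -0.556 -0.03 0 0 0.46; 1 0.04 -0.556 -0.03 0 0 0.46; 1 0.04 -0.556 -0.03 0 0 0.46; 1 0.04 -0.556 -0.03 0 0 0.46; 1 0.04 -0.556 -0.03 0 0 0.46; 1 0.04 -0.556 -0.03 0 0 0.46; 1 0.04 -0.556 -0.03 0 0 0.46; 1 0.04 -0.556 -0.03 0 0 0.46"}}

```text
clock: 3.8
position: [0.5106, -0.2139, 0.2256]
tcp_rot: [180.0, -0.0, 30.2]
ft_force: [0.8, 0.0, -0.0]
grip_width: 0.0855
```

Call:
{"op": "jog_arm", "data": {"commands": "1 0 -0.05 0 0 0 0; 1 0 -0.05 0 0 0 0; 1 0 -0.05 0 0 0 0; 1 0 -0.05 0 0 0 0; 1 0 -0.05 0 0 0 0; 1 0 -0.05 0 0 0 0; 1 0 -0.05 0 0 0 0; 1 0 -0.05 0 0 0 0; 1 0 -0.05 0 0 0 0; 1 0 -0.05 0 0 0 0"}}

```text
clock: 4.8
position: [0.5109, -0.2617, 0.2255]
tcp_rot: [180.0, 0.0, 30.0]
ft_force: [-1.2, -0.2, 0.0]
grip_width: 0.0852
```

```bash
python3 - <<'E'
from bench import robot
from h import *
import pickle
s=robot.observe(); print(s["position"],s["tcp_rot"],s["clock"],s["joint_pos"])
m=robot.camera_model("wrist");im=robot.get_image("wrist")[:,:,::-1];cv2.imwrite("pics/w2.png",im)
pickle.dump(m,open("w2.pkl","wb"))
cv2.imwrite("pics/w2b.png",cv2.resize(im,(784,588),interpolation=cv2.INTER_CUBIC))
r=robot.search_frame("wrist","cell");print(r)
u,v=r[0]["bbox"][0]*560,r[0]["bbox"][1]*420
u0,v0=int(u)-50,max(0,int(v)-41);print(u0,v0)
cv2.imwrite("pics/c3.png",cv2.resize(im[v0:v0+83,u0:u0+100],None,fx=7,fy=7,interpolation=cv2.INTER_CUBIC))
E
```

```text
[ 0.51088703 -0.26167078  0.22547007] [1.79999071e+02 4.77351428e-04 3.00266258e+01] 4.8 [-3.24786852e+01 -2.26066737e+00  1.04778531e+02 -8.73058731e-04
  7.74815322e+01  2.74948783e+01]
[{'bbox': [0.529, 0.362, 0.067, 0.1588], 'confidence': 0.71}]
246 111
```

View pics/w2b.png

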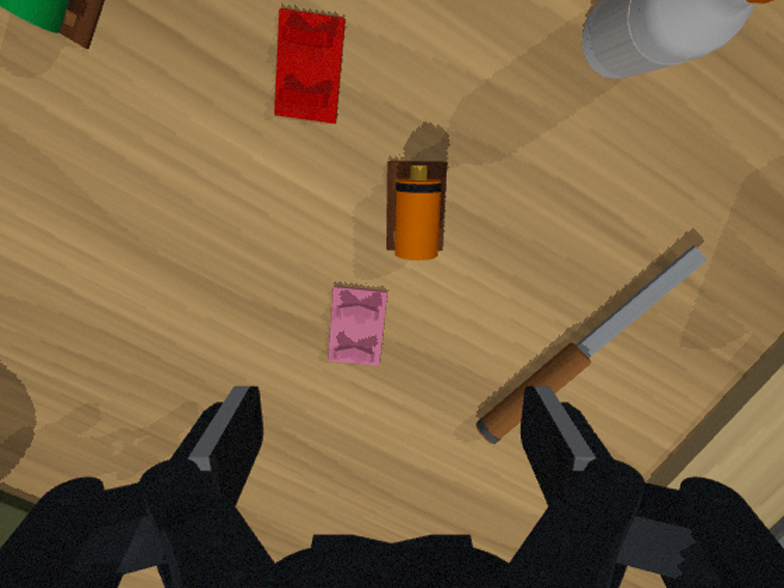

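View pics/c3.png

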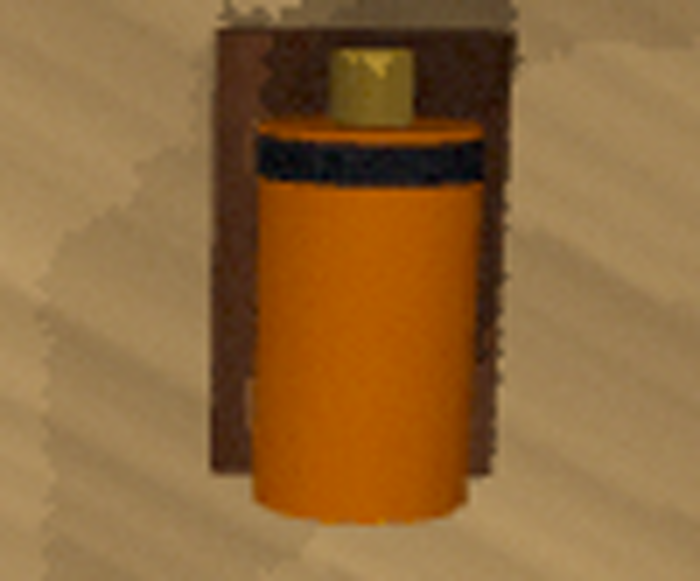

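```bash
cat > fit.py <<'E'
from h import *
import pickle
from scipy.optimize import least_squares
m=pickle.load(open("w2.pkl","rb"))
def px(u,v): return np.array([246+(u+.5)/7-.5, 111+(v+.5)/7-.5])
def rest(p,x,y,z): 
    c,s=np.cos(p[2]),np.sin(p[2]); return [p[0]+c*x-s*y,p[1]+s*x+c*y,z]
co=[((35,23),(216,30)),((35,-23),(513,30)),((-35,-23),(490,474)),((-35,23),(212,474))]
f=lambda p:np.concatenate([proj(m,rest(p,q[0]/1e3,q[1]/1e3,.004))-px(*o) for q,o in co])
r=least_squares(f,[.548,-.262,.5],x_scale=[.01,.01,.1]);print("rest",r.x,np.degrees(r.x[2]),f(r.x).round(2))
A=np.linspace(0,2*np.pi,121)
def circ(p,x,R):
    return np.array([proj(m,rest(p,x,R*np.cos(a),.028+R*np.sin(a))) for a in A])
def g(p):
    st=circ(p,.033,.006);fl=circ(p,-.033,.0165);sh=circ(p,.022,.0165);md=circ(p,-.030,.0165)
    return np.array([st[:,1].min()-px(0,47)[1], st[:,0].min()-px(331,0)[0],st[:,0].max()-px(415,0)[0],
     fl[:,1].max()-px(0,523)[1], sh[:,0].min()-px(256,0)[0],sh[:,0].max()-px(486,0)[0], md[:,0].min()-px(251,0)[0],md[:,0].max()-px(469,0)[0]])
r=least_squares(g,r.x,x_scale=[.01,.01,.1],diff_step=1e-4);print("cell",r.x,np.degrees(r.x[2]),g(r.x).round(2))
E
python3 fit.py
```

```text
rest [ 0.54928849 -0.2620215   0.51527376] 29.523011688864838 [-0.37 -0.44  0.13 -0.02  0.42  0.46 -0.16  0.09]
cell [ 0.5495487  -0.26189929  0.51203518] 29.33745504097491 [-0.16  0.02 -0.    0.16  0.11 -0.14  0.07 -0.06]
```

Call:
{"op": "jog_arm", "data": {"commands": "1 0.0386 0 -0.05 0 0 -0.011; 1 0.0386 0 -0.1 0 0 -0.011; 1 0.0386 0 -0.135 0 0 -0.011; 1 0.0386 0 -0.135 0 0 -0.011; 1 0.0386 0 -0.135 0 0 -0.011; 1 0.0386 0 -0.135 0 0 -0.011; 1 0.0386 0 -0.135 0 0 -0.011; 1 0.0386 0 -0.135 0 0 -0.011; 1 0.0386 0 -0.135 0 0 -0.011; 1 0.0386 0 -0.135 0 0 -0.011"}}

```text
clock: 5.9
position: [0.5497, -0.262, 0.0913]
tcp_rot: [179.9, -0.0, 29.4]
ft_force: [-0.1, 0.1, 1.3]
grip_width: 0.0852
```

```bash
python3 - <<'E'
from bench import robot
from h import *
import pickle
s=robot.observe(); print(s["position"],s["tcp_rot"],s["clock"])
m=robot.camera_model("wrist");im=robot.get_image("wrist")[:,:,::-1];cv2.imwrite("pics/w3.png",im)
pickle.dump(m,open("w3.pkl","wb"))
print(proj(m,[.5494,-.2619,.028]))
cv2.imwrite("pics/w3b.png",cv2.resize(im[150:400,130:430],(720,600),interpolation=cv2.INTER_CUBIC))
E
```

```text
[ 0.549743   -0.26195574  0.0912736 ] [ 1.79939099e+02 -3.60374545e-02  2.93789702e+01] 5.9
[278.31112951 229.38893054]
```

View pics/w3b.png

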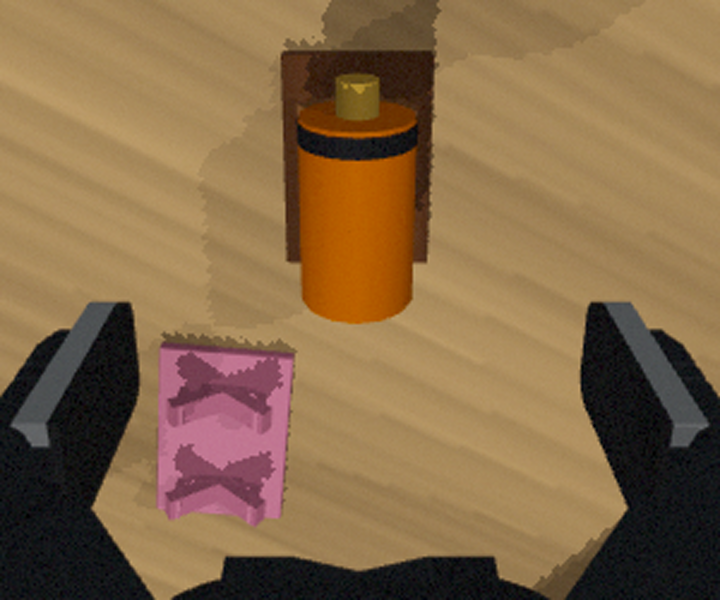

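```bash
sed -e 's/w2.pkl/w3.pkl/' -e 's#246+(u+.5)/7-.5, 111+(v+.5)/7-.5#130+(u+.5)/2.4-.5, 150+(v+.5)/2.4-.5#' -e 's/px(0,47)/px(0,74)/;s/px(331,0)/px(335.5,0)/;s/px(415,0)/px(380,0)/;s/px(0,523)/px(0,322.5)/;s/px(256,0)/px(297.5,0)/;s/px(486,0)/px(418,0)/;s/px(251,0)/px(301.5,0)/;s/px(469,0)/px(412.5,0)/' -e 's/(216,30)/(281,52)/;s/(513,30)/(433,51)/;s/(490,474)/(427,263)/;s/(212,474)/(288,262)/' fit.py > fit3.py; python3 fit3.py
```

```text
rest [ 0.54959592 -0.26194753  0.51444411] 29.475476540375887 [-0.48 -0.18  0.51  0.16  0.34 -0.21 -0.36  0.29]
cell [ 0.54949765 -0.26208702  0.50898332] 29.16259604787208 [-0.6   0.04  0.02  0.67 -0.05 -0.03 -0.15  0.16]
```

Call:
{"op": "jog_arm", "data": {"commands": "1 0 0 -0.03 0 0 0; 1 0 0 -0.055 0 0 0; 1 0 0 -0.07 0 0 0; 1 0 0 -0.08 0 0 0; 1 0 0 -0.081 0 0 0; 0.3 0 0 -0.081 0 0 0; 0.3 0 0 -0.081 0 0 0; 0.2 0 0 -0.081 0 0 0; 0.2 0 0 -0.081 0 0 0; 0.2 0 0 -0.081 0 0 0", "grip_force": 80}}

```text
clock: 6.95
position: [0.55, -0.2613, 0.0111]
tcp_rot: [-180.0, -0.1, 29.4]
ft_force: [-2.2, 4.7, 6.7]
grip_width: 0.031
```

Call:
{"op": "jog_arm", "data": {"commands": "0.1 0 0 0 0 0 0; 0.1 0 0 0 0 0 0; 0.1 0 0 0 0 0 0; 0.1 0 0 0 0 0 0; 0.1 0 0 0 0 0 0; 0.1 0 0 0 0 0 0; 0.1 0 0 0 0 0 0; 0.1 0 0 0 0 0 0; 0.1 0 0 0 0 0 0; 0.1 0 0 0 0 0 0"}}

```text
clock: 7.95
position: [0.55, -0.2613, 0.0111]
tcp_rot: [-180.0, -0.1, 29.4]
ft_force: [-2.6, 3.9, 6.6]
grip_width: 0.0308
```

```bash
python3 - <<'E'
from bench import robot
from h import *
import pickle
s=robot.observe(); print(s["position"],s["tcp_rot"],s["clock"],s["ft_force"],s["torque"])
m=robot.camera_model("wrist");im=robot.get_image("wrist")[:,:,::-1];cv2.imwrite("pics/w4.png",im)
cv2.imwrite("pics/w4b.png",cv2.resize(im[150:400,130:430],(720,600),interpolation=cv2.INTER_CUBIC))
E
```

```text
[ 0.55001299 -0.26131615  0.0110993 ] [-1.79979664e+02 -5.66098755e-02  2.93721749e+01] 7.95 [-2.56605794  3.85469966  6.62387925] [ 0.56525722  0.35873632 -0.04611624]
```

View pics/w4b.png

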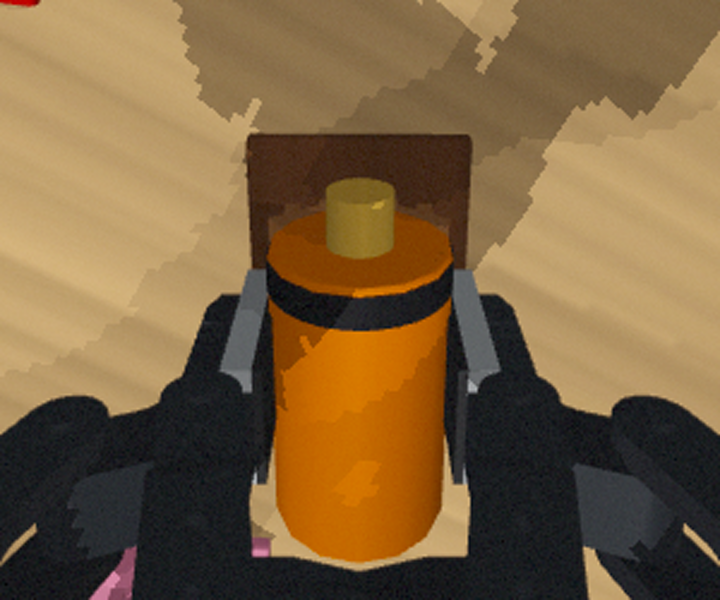

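The cell is held at a width of 30.8 mm, centred in the pads with its axis along the tool. Next I lift it.

Call:
{"op": "jog_arm", "data": {"commands": "0.1 0 0 0.005 0 0 0; 0.1 0 0 0.015 0 0 0; 0.1 0 0 0.03 0 0 0; 0.1 0 0 0.05 0 0 0; 0.1 0 0 0.08 0 0 0; 0.1 0 0 0.12 0 0 0; 0.1 0 0 0.15 0 0 0; 0.1 0 0 0.16 0 0 0; 0.1 0 0 0.16 0 0 0; 0.1 0 0 0.16 0 0 0"}}

```text
clock: 9.0
position: [0.5487, -0.2613, 0.168]
tcp_rot: [-179.9, 0.1, 29.4]
ft_force: [0.3, 0.3, -1.9]
grip_width: 0.0305
```

```bash
python3 - <<'E'
from bench import robot
from h import *
import pickle
s=robot.observe(); print(s["position"],s["tcp_rot"],s["clock"],s["ft_force"],s["torque"],s["grip_width"])
m=robot.camera_model("wrist");im=robot.get_image("wrist")[:,:,::-1];cv2.imwrite("pics/w5.png",im)
pickle.dump((m,s["position"],s["tcp_rot"]),open("w5.pkl","wb"))
cv2.imwrite("pics/w5b.png",cv2.resize(im[200:400,160:400],(720,600),interpolation=cv2.INTER_CUBIC))
E
```

```text
[ 0.54865019 -0.26133593  0.16798816] [-1.79891095e+02  6.54314047e-02  2.93775610e+01] 9.0 [ 0.26552805  0.32244062 -1.91747928] [ 0.00267664 -0.00947392 -0.01555922] 0.030532408599117895
```

View pics/w5b.png

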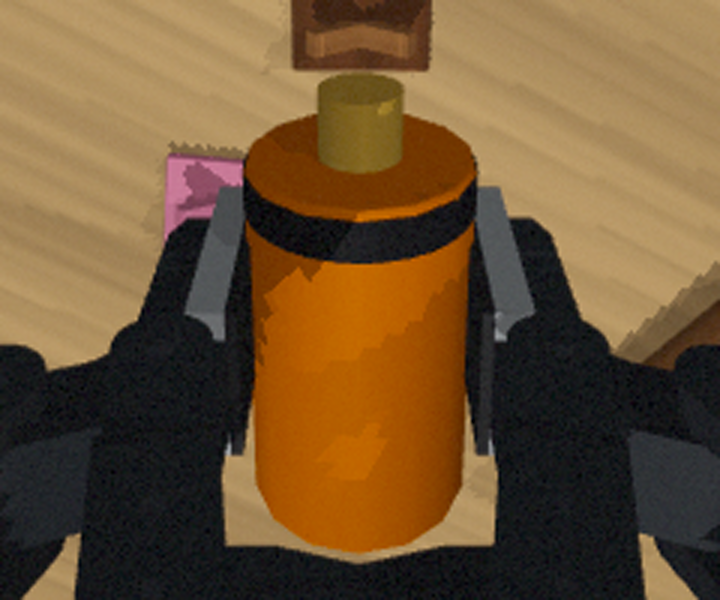

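```bash
cat > held.py <<'E'
from h import *
import pickle,sys
from scipy.optimize import least_squares
from scipy.spatial.transform import Rotation as Ro
m,pos,rpy=pickle.load(open("w5.pkl","rb"))
RT=Ro.from_euler('xyz',rpy,degrees=True).as_matrix()
def px(u,v): return np.array([160+(u+.5)/3-.5, 200+(v+.5)/3-.5])
A=np.linspace(0,2*np.pi,181)
def circ(p,x,R):
    # p: dx,dy,dz (tool frame, from TCP), pitch a (stud toward -z tool =up positive), yaw b
    a,b=p[3],p[4]
    ax=np.array([np.cos(a)*np.cos(b),np.cos(a)*np.sin(b),-np.sin(a)])
    e2=np.cross([0,0,1],ax);e2/=np.linalg.norm(e2);e3=np.cross(ax,e2)
    P=np.array(p[:3])+ax*x+R*(np.cos(A)[:,None]*e2+np.sin(A)[:,None]*e3)
    return np.array([proj(m,pos+RT@q) for q in P])
def g(p):
    st=circ(p,.033,.006);sb=circ(p,.023,.006);fl=circ(p,-.033,.0165);sh=circ(p,.023,.0165)
    return np.array([st[:,1].min()-px(0,73)[1], st[:,1].max()-px(0,103)[1],st[:,0].min()-px(317,0)[0],st[:,0].max()-px(405,0)[0],
     sb[:,1].max()-px(0,171)[1],
     fl[:,1].max()-px(0,552)[1], fl[:,0].min()-px(256,0)[0],fl[:,0].max()-px(463,0)[0], sh[:,1].min()-px(0,112)[1],sh[:,1].max()-px(0,220)[1],sh[:,0].min()-px(243,0)[0],sh[:,0].max()-px(478,0)[0]])
r=least_squares(g,[0,0,-.017,0,0],x_scale=[.01,.01,.01,.1,.1],diff_step=1e-4)
print(r.x[:3]*1e3,np.degrees(r.x[3:]),g(r.x).round(2))
J=r.jac;print(np.sqrt(np.diag(np.linalg.inv(J.T@J)))*.5)
E
python3 held.py
```

```text
[ -0.7141332    0.6354718  -16.77500229] [0.91742626 0.12959974] [ 0.13  1.49  0.13 -0.21  1.3   0.46  0.17 -0.18 -1.6  -1.85  0.12 -0.02]
[2.98546591e-04 9.51976462e-05 4.56550727e-04 6.60815414e-03
 3.19705776e-03]
```

The fit puts the cell centre at (-0.7, 0.5, -16.9) mm in the tool frame, and it is level. Now I carry it over to the charger.

Call:
{"op": "jog_arm", "data": {"commands": "0.1 0 0.03 0.03 0 0 -0.05; 0.1 -0.005 0.08 0.03 0 0 -0.1; 0.1 -0.01 0.13 0.03 0 0 -0.2; 0.1 -0.01 0.18 0.03 0 0 -0.3; 0.1 -0.02 0.23 0.03 0 0 -0.4; 0.1 -0.023 0.28 0.03 0 0 -0.484; 0.1 -0.023 0.33 0.03 0 0 -0.484; 0.1 -0.023 0.38 0.03 0 0 -0.484; 0.1 -0.023 0.42 0.03 0 0 -0.484; 0.1 -0.023 0.45 0.03 0 0 -0.484"}}

```text
clock: 10.05
position: [0.5248, 0.1906, 0.1967]
tcp_rot: [180.0, 0.2, 1.8]
ft_force: [0.7, 0.1, -1.0]
grip_width: 0.0311
```

Call:
{"op": "jog_arm", "data": {"commands": "0.1 0 0.03 0 0.003 -0.1 0; 0.1 0 0.06 0 0.006 -0.2 0; 0.1 0 0.08 0 0.009 -0.3 0; 0.1 0 0.09 0 0.012 -0.4 0; 0.1 0 0.09 0 0.015 -0.5 0; 0.1 0 0.09 0 0.018 -0.611 0; 0.1 0 0.09 0 0.018 -0.611 0; 0.1 0 0.09 0 0.018 -0.611 0; 0.1 0 0.09 0 0.018 -0.611 0; 0.1 0 0.09 0 0.018 -0.611 0"}}

```text
clock: 11.05
position: [0.5275, 0.2782, 0.2003]
tcp_rot: [-179.9, -35.0, 1.6]
ft_force: [0.6, -0.0, -1.1]
grip_width: 0.0308
```

```bash
cat > st.py <<'E'
from bench import robot
from h import *
import sys
from scipy.spatial.transform import Rotation as Ro
B=np.array([.5133,.2780,.056]);be=.0287
Rb=np.array([[np.cos(be),-np.sin(be),0],[np.sin(be),np.cos(be),0],[0,0,1]])
OFF=np.array([-.0007,.0005,-.0169])
def state(show=True):
    s=robot.observe();R=Ro.from_euler('xyz',s["tcp_rot"],degrees=True).as_matrix()
    Rl=Rb.T@R
    C=Rb.T@(s["position"]+R@OFF-B)*1e3
    n=Rl[:,0]
    th=np.degrees(np.arcsin(n[2]));yaw=np.degrees(np.arctan2(n[1],n[0]))
    F=C-33*n;St=C+33*n
    sp=-(C-40*n)-np.array([35,0,0])
    print("t",s["clock"],"C",C.round(2),"th %.2f yaw %.2f"%(th,yaw),"S(s,t) s=%.2f z=%.2f"%(sp[0],(C-40*n)[2]),"stud",St.round(2),"F bay",(Rb.T@s["ft_force"]).round(1),"tq",(Rb.T@s["torque"]).round(2),"gw",round(s["grip_width"],4),"pos",s["position"].round(4),"rpy",s["tcp_rot"].round(2))
    return s
if __name__=="__main__": state()
E
python3 - <<'E'
from st import *
state()
for n in ("wrist","top","scene"):
    cv2.imwrite(f"pics/{n}6.png",robot.get_image(n)[:,:,::-1])
w=cv2.imread("pics/wrist6.png")
cv2.imwrite("pics/w6b.png",cv2.resize(w,(784,588)))
c=cv2.imread("pics/scene6.png")[90:220,240:400]
cv2.imwrite("pics/s6b.png",cv2.resize(c,(720,585),interpolation=cv2.INTER_CUBIC))
E
```

```text
t 11.05 C [  3.96  -0.7  157.7 ] th 35.02 yaw -0.08 S(s,t) s=-6.21 z=134.74 stud [ 30.99  -0.74 176.64] F bay [ 0.6 -0.  -1.1] tq [ 0.02  0.35 -0.01] gw 0.0308 pos [0.5275 0.2782 0.2003] rpy [-179.94  -35.02    1.57]
```

View pics/w6b.png

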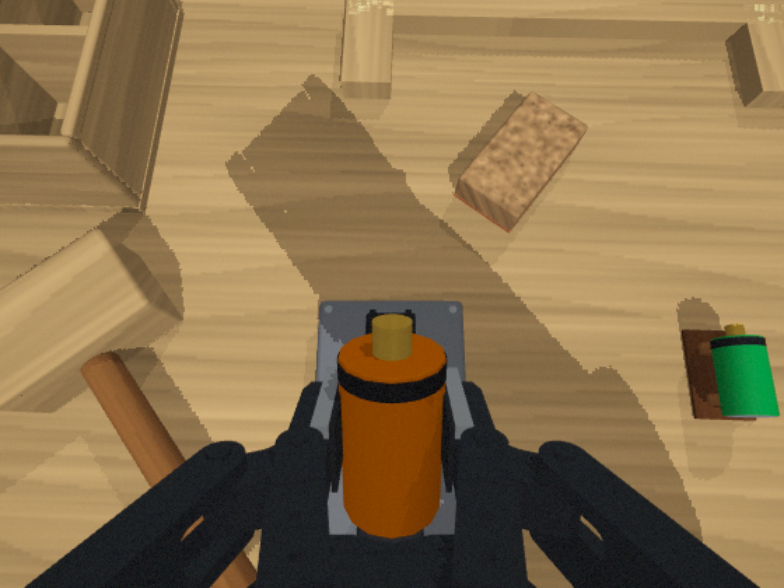

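View pics/s6b.png

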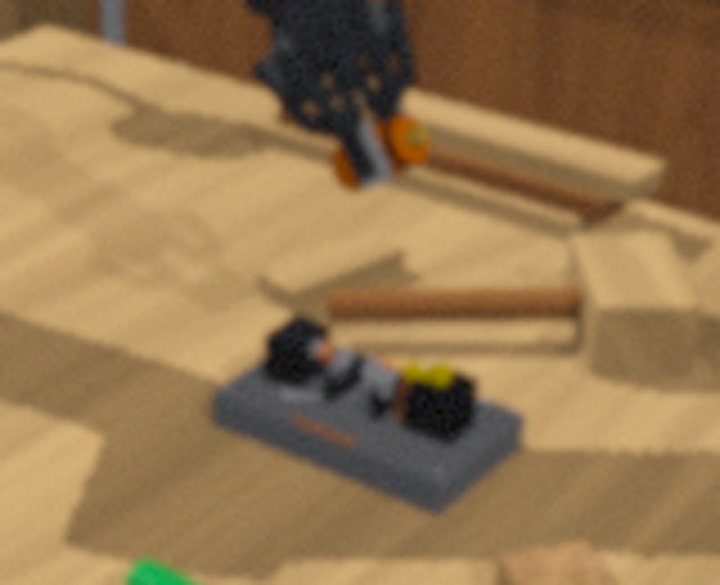

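Call:
{"op": "jog_arm", "data": {"commands": "0.1 -0.0015 0.0007 -0.03 0 0 0; 0.1 -0.0015 0.0007 -0.06 0 0 0; 0.1 -0.0015 0.0007 -0.08 0 0 0; 0.1 -0.0015 0.0007 -0.095 0 0 0; 0.1 -0.0015 0.0007 -0.105 0 0 0; 0.1 -0.0015 0.0007 -0.105 0 0 0; 0.1 -0.0015 0.0007 -0.105 0 0 0; 0.1 -0.0015 0.0007 -0.105 0 0 0; 0.1 -0.0015 0.0007 -0.105 0 0 0; 0.1 -0.0015 0.0007 -0.105 0 0 0"}}

```text
clock: 12.2
position: [0.5254, 0.2792, 0.0955]
tcp_rot: [-179.9, -35.1, 1.6]
ft_force: [0.4, 0.6, -0.9]
grip_width: 0.0309
```

```bash
python3 - <<'E'
from st import *
import pickle
s=state()
m=robot.camera_model("wrist");im=robot.get_image("wrist")[:,:,::-1]
cv2.imwrite("pics/w7.png",im)
pickle.dump((m,s["position"],s["tcp_rot"]),open("w7.pkl","wb"))
cv2.imwrite("pics/w7b.png",cv2.resize(im[180:400,160:400],(720,660))[:600])
c=robot.get_image("scene")[90:220,240:400,::-1]
cv2.imwrite("pics/s7b.png",cv2.resize(c,(720,585),interpolation=cv2.INTER_CUBIC))
E
```

```text
t 12.2 C [ 1.86  0.36 52.91] th 35.10 yaw -0.03 S(s,t) s=-4.14 z=29.91 stud [28.86  0.34 71.89] F bay [ 0.4  0.6 -0.9] tq [ 0.03  0.35 -0.03] gw 0.0309 pos [0.5254 0.2792 0.0955] rpy [-179.92  -35.1     1.61]
```

View pics/w7b.png

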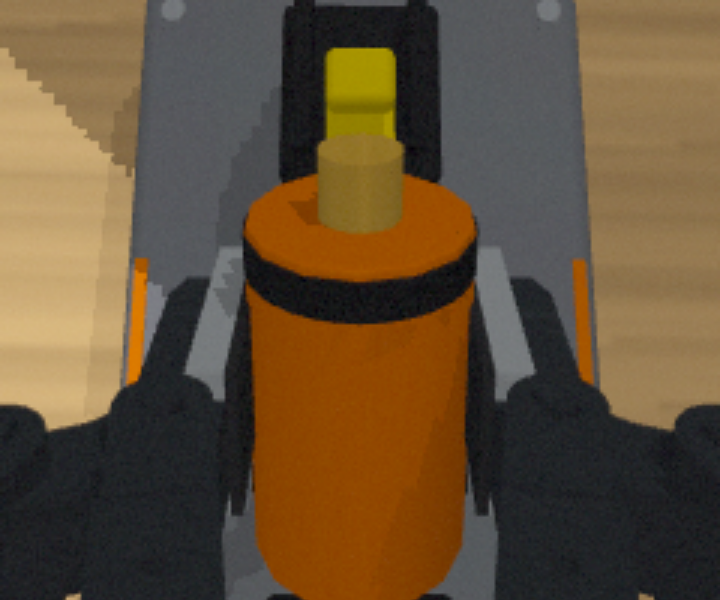

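View pics/s7b.png

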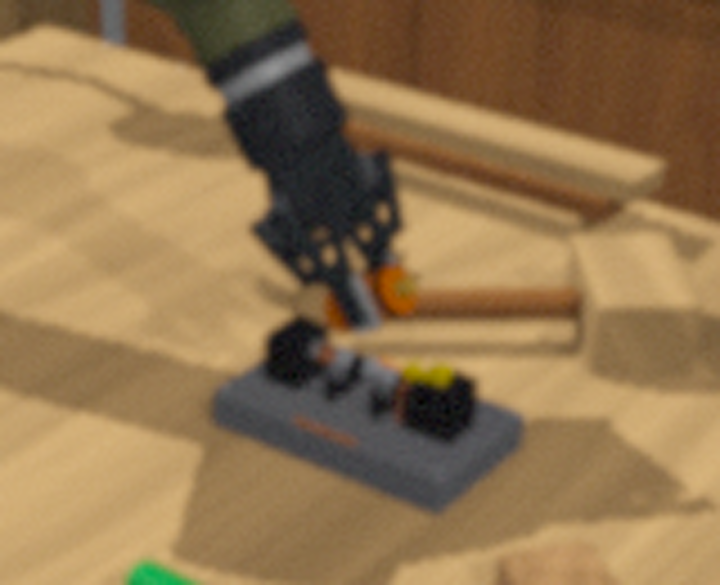

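Call:
{"op": "jog_arm", "data": {"commands": "0.1 0.001 -0.0003 -0.006 0 0 0; 0.1 0.001 -0.0003 -0.012 0 0 0; 0.1 0.001 -0.0003 -0.016 0 0 0; 0.1 0.001 -0.0003 -0.020 0 0 0; 0.1 0.001 -0.0003 -0.023 0 0 0; 0.1 0.001 -0.0003 -0.026 0 0 0; 0.1 0.001 -0.0003 -0.028 0 0 0; 0.1 0.001 -0.0003 -0.030 0 0 0; 0.1 0.001 -0.0003 -0.030 0 0 0; 0.1 0.001 -0.0003 -0.030 0 0 0"}}

```text
clock: 13.3
position: [0.526, 0.2787, 0.0646]
tcp_rot: [-180.0, -35.0, 1.6]
ft_force: [-0.2, -0.5, -1.2]
grip_width: 0.031
```

```bash
python3 st.py
```

```text
t 13.3 C [ 2.48 -0.19 22.01] th 35.03 yaw -0.01 S(s,t) s=-4.73 z=-0.95 stud [29.5  -0.2  40.95] F bay [-0.3 -0.5 -1.2] tq [-0.01  0.46 -0.02] gw 0.031 pos [0.526  0.2787 0.0646] rpy [-179.97  -35.03    1.64]
```

Call:
{"op": "jog_arm", "data": {"commands": "0.1 -0.002 0 0.001 0 0 0; 0.1 -0.004 0 0.001 0 0 0; 0.1 -0.005 0 0.001 0 0 0; 0.1 -0.006 0 0.001 0 0 0; 0.1 -0.007 0 0.001 0 0 0; 0.1 -0.008 0 0.001 0 0 0; 0.1 -0.008 0 0.001 0 0 0; 0.1 -0.008 0 0.001 0 0 0; 0.1 -0.008 0 0.001 0 0 0; 0.1 -0.008 0 0.001 0 0 0"}}

```text
clock: 14.3
position: [0.5187, 0.279, 0.0663]
tcp_rot: [-179.9, -35.1, 1.6]
ft_force: [5.0, -0.5, 1.1]
grip_width: 0.0312
```

```bash
python3 st.py
```

```text
t 14.3 C [-4.88  0.28 23.72] th 35.11 yaw -0.02 S(s,t) s=2.61 z=0.71 stud [22.11  0.27 42.7 ] F bay [ 5.  -0.7  1.1] tq [-0.06 -0.5   0.  ] gw 0.0312 pos [0.5187 0.279  0.0663] rpy [-179.93  -35.11    1.63]
```

Call:
{"op": "jog_arm", "data": {"commands": "0.1 -0.001 0 0 0 0 0; 0.1 -0.002 0 0 0 0 0; 0.1 -0.003 0 0 0 0 0; 0.1 -0.004 0 0 0 0 0; 0.1 -0.0045 0 0 0 0 0; 0.1 -0.005 0 0 0 0 0; 0.1 -0.005 0 0 0 0 0; 0.1 -0.005 0 0 0 0 0; 0.1 -0.005 0 0 0 0 0; 0.1 -0.005 0 0 0 0 0"}}

```text
clock: 15.3
position: [0.5147, 0.2791, 0.0672]
tcp_rot: [-179.9, -35.2, 1.7]
ft_force: [9.5, -1.0, -1.3]
grip_width: 0.031
```

```bash
python3 - <<'E'
from st import *
state()
im=robot.get_image("wrist")[:,:,::-1]
cv2.imwrite("pics/w8b.png",cv2.resize(im[180:400,160:400],(720,660))[:600])
state()
E
```

```text
t 15.3 C [-8.91  0.55 24.57] th 35.22 yaw 0.01 S(s,t) s=6.59 z=1.50 stud [18.05  0.55 43.61] F bay [ 9.4 -1.2 -1.3] tq [-0.21 -1.06 -0.08] gw 0.031 pos [0.5147 0.2791 0.0672] rpy [-179.91  -35.22    1.65]
t 15.35 C [-8.89  0.57 24.59] th 35.22 yaw 0.00 S(s,t) s=6.56 z=1.52 stud [18.07  0.58 43.62] F bay [10.2 -1.3  0.5] tq [-0.26 -1.04 -0.1 ] gw 0.0313 pos [0.5147 0.2791 0.0672] rpy [-179.91  -35.22    1.65]
```

View pics/w8b.png

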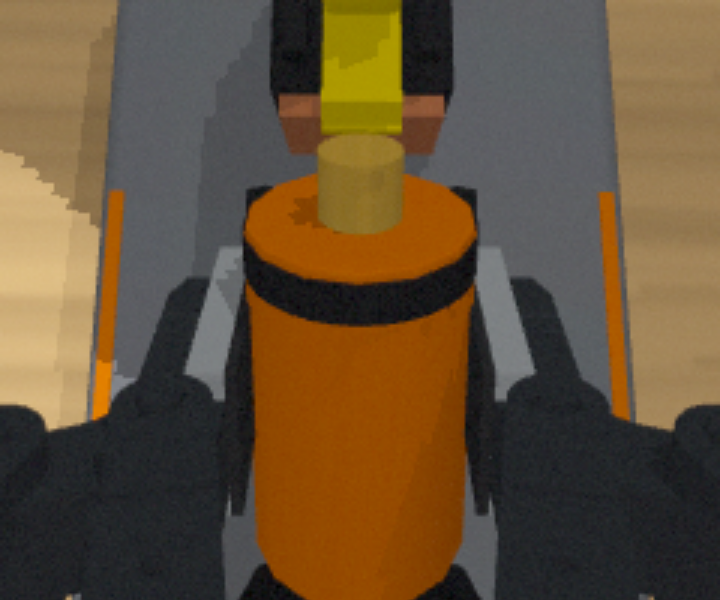

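Spring force is about 10 N, so the dome is back about 4.7 mm at a tilt of 35°. The picture shows the cell hasn't shifted in the grip. I'll push slightly more, then lower to about 20°.

Call:
{"op": "jog_arm", "data": {"commands": "0.1 -0.0012 -0.0004 -0.0005 0 0 0; 0.1 -0.0024 -0.0004 -0.0005 0 0 0; 0.1 -0.0024 -0.0004 -0.0005 0 0 0; 0.1 -0.0019 -0.0004 -0.0024 -0.0025 0.044 0; 0.1 -0.0017 -0.0004 -0.0043 -0.005 0.087 0; 0.1 -0.0014 -0.0004 -0.0081 -0.005 0.175 0; 0.1 -0.0014 -0.0004 -0.0101 -0.0065 0.218 0; 0.1 -0.0014 -0.0004 -0.012 -0.008 0.262 0; 0.1 -0.0014 -0.0004 -0.012 -0.008 0.262 0; 0.1 -0.0014 -0.0004 -0.012 -0.008 0.262 0"}}

```text
clock: 16.35
position: [0.5163, 0.2802, 0.0579]
tcp_rot: [-179.7, -20.6, 1.6]
ft_force: [8.5, 0.7, 5.1]
grip_width: 0.0308
```

```bash
python3 - <<'E'
from st import *
state()
im=robot.get_image("wrist")[:,:,::-1]
cv2.imwrite("pics/w9b.png",cv2.resize(im[180:400,160:400],(720,660))[:600])
c=robot.get_image("scene")[130:210,270:370,::-1]
cv2.imwrite("pics/s9b.png",cv2.resize(c,(720,576),interpolation=cv2.INTER_CUBIC))
state()
E
```

```text
t 16.35 C [-3.54  1.57 17.49] th 20.62 yaw -0.04 S(s,t) s=5.98 z=3.41 stud [27.35  1.55 29.11] F bay [8.5 0.4 5.1] tq [ 0.04 -1.33 -0.07] gw 0.0308 pos [0.5163 0.2802 0.0579] rpy [-179.72  -20.62    1.61]
t 16.45 C [-3.7   1.58 17.51] th 20.62 yaw -0.02 S(s,t) s=6.14 z=3.42 stud [27.18  1.57 29.13] F bay [ 8.6 -0.2  5.5] tq [-0.01 -1.41  0.04] gw 0.0307 pos [0.5161 0.2802 0.0579] rpy [-179.72  -20.62    1.62]
```

View pics/w9b.png

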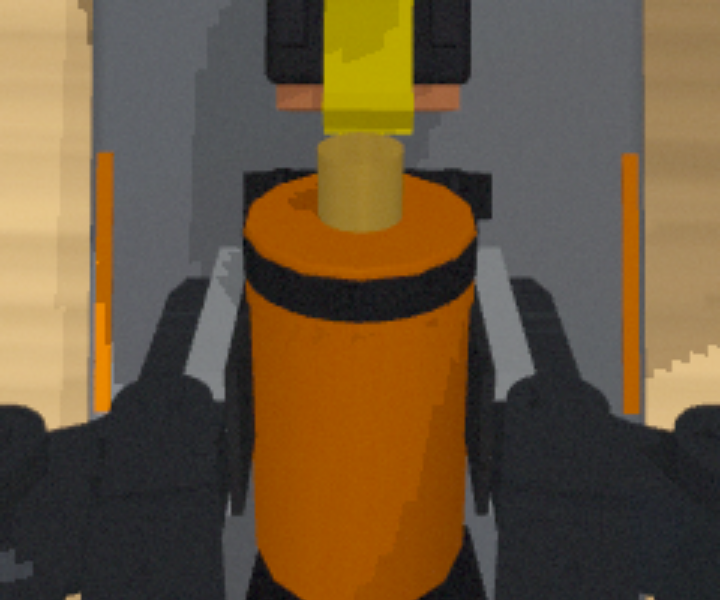

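View pics/s9b.png

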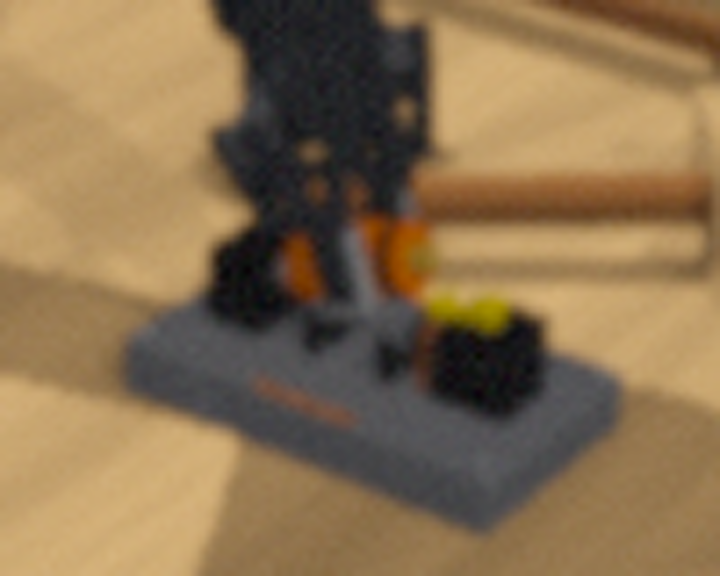

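The cell has drifted about 1.5 mm to +y and sits about 3 mm high because the arm gives under load. I'll correct that and raise the push.

Call:
{"op": "jog_arm", "data": {"commands": "0.1 -0.001 -0.0006 -0.001 0 0 0; 0.1 -0.002 -0.0012 -0.002 0 0 0; 0.1 -0.003 -0.0017 -0.003 0 0 0; 0.1 -0.003 -0.0017 -0.003 0 0 0; 0.1 -0.003 -0.0017 -0.003 0 0 0; 0.1 -0.003 -0.0017 -0.003 0 0 0; 0.1 -0.003 -0.0017 -0.003 0 0 0; 0.1 -0.003 -0.0017 -0.003 0 0 0; 0.1 -0.003 -0.0017 -0.003 0 0 0; 0.1 -0.003 -0.0017 -0.003 0 0 0"}}

```text
clock: 17.45
position: [0.515, 0.2798, 0.0571]
tcp_rot: [-179.6, -20.9, 1.6]
ft_force: [10.6, 3.1, 8.2]
grip_width: 0.0309
```

```bash
python3 st.py
```

```text
t 17.45 C [-4.96  1.17 16.59] th 20.90 yaw -0.05 S(s,t) s=7.33 z=2.32 stud [25.87  1.14 28.36] F bay [10.7  2.8  8.2] tq [ 0.38 -1.78  0.11] gw 0.0309 pos [0.515  0.2798 0.0571] rpy [-179.55  -20.9     1.59]
```

Call:
{"op": "jog_arm", "data": {"commands": "0.1 -0.001 -0.001 -0.001 0 0 0; 0.1 -0.002 -0.001 -0.002 -0.0005 0.02 0; 0.1 -0.002 -0.001 -0.0033 -0.001 0.04 0; 0.1 -0.0021 -0.001 -0.0046 -0.0015 0.06 0; 0.1 -0.0022 -0.001 -0.006 -0.0025 0.085 0; 0.1 -0.0023 -0.001 -0.0073 -0.003 0.11 0; 0.1 -0.0024 -0.001 -0.0085 -0.004 0.135 0; 0.1 -0.0025 -0.001 -0.0095 -0.0045 0.155 0; 0.1 -0.0025 -0.001 -0.0095 -0.0045 0.155 0; 0.1 -0.0025 -0.001 -0.0095 -0.0045 0.155 0"}}

```text
clock: 18.45
position: [0.514, 0.2787, 0.048]
tcp_rot: [-179.6, -12.2, 1.6]
ft_force: [11.9, 2.3, 9.8]
grip_width: 0.0305
```

```bash
python3 - <<'E'
from st import *
state()
im=robot.get_image("wrist")[:,:,::-1]
cv2.imwrite("pics/w10b.png",cv2.resize(im[180:400,160:400],(720,660))[:600])
state()
E
```

```text
t 18.45 C [-3.49  0.09  8.36] th 12.19 yaw -0.04 S(s,t) s=7.59 z=-0.09 stud [28.76  0.07 15.32] F bay [12.   1.9  9.8] tq [ 0.21 -2.09 -0.01] gw 0.0305 pos [0.514  0.2787 0.048 ] rpy [-179.58  -12.19    1.61]
t 18.5 C [-3.52  0.1   8.35] th 12.19 yaw -0.03 S(s,t) s=7.62 z=-0.10 stud [28.74  0.08 15.32] F bay [12.2  1.3 10.2] tq [ 0.27 -2.14 -0.02] gw 0.0312 pos [0.514  0.2787 0.048 ] rpy [-179.58  -12.19    1.61]
```

View pics/w10b.png

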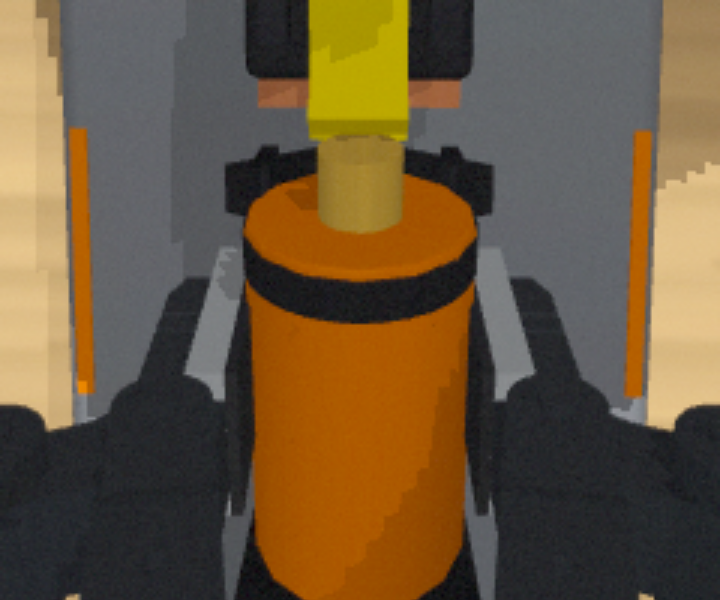

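Call:
{"op": "jog_arm", "data": {"commands": "0.1 -0.0003 0 -0.0008 -0.0005 0.017 0; 0.1 -0.0006 0 -0.0016 -0.001 0.035 0; 0.1 -0.0008 0 -0.0024 -0.0015 0.052 0; 0.1 -0.001 0 -0.0032 -0.002 0.07 0; 0.1 -0.0012 0 -0.004 -0.0025 0.087 0; 0.1 -0.0014 0 -0.0048 -0.003 0.105 0; 0.1 -0.0016 0 -0.0056 -0.0035 0.122 0; 0.1 -0.0018 0 -0.0064 -0.004 0.14 0; 0.1 -0.0018 0 -0.0064 -0.004 0.14 0; 0.1 -0.0018 0 -0.0064 -0.004 0.14 0"}}

```text
clock: 19.5
position: [0.5118, 0.2784, 0.0404]
tcp_rot: [-179.6, -4.1, 1.6]
ft_force: [13.3, 2.2, 8.2]
grip_width: 0.0312
```

```bash
python3 - <<'E'
from st import *
state()
im=robot.get_image("wrist")[:,:,::-1]
cv2.imwrite("pics/w11b.png",cv2.resize(im[180:400,160:400],(720,660))[:600])
state()
E
```

```text
t 19.5 C [-3.39 -0.17  1.22] th 4.09 yaw -0.03 S(s,t) s=8.29 z=-1.63 stud [29.53 -0.19  3.57] F bay [13.3  1.8  8.2] tq [ 0.34 -1.87 -0.07] gw 0.0312 pos [0.5118 0.2784 0.0404] rpy [-179.62   -4.09    1.62]
t 19.55 C [-3.4  -0.17  1.19] th 4.09 yaw -0.02 S(s,t) s=8.30 z=-1.67 stud [29.52 -0.18  3.55] F bay [12.7  2.4  8.1] tq [ 0.32 -1.95 -0.11] gw 0.0308 pos [0.5118 0.2784 0.0404] rpy [-179.62   -4.09    1.62]
```

View pics/w11b.png

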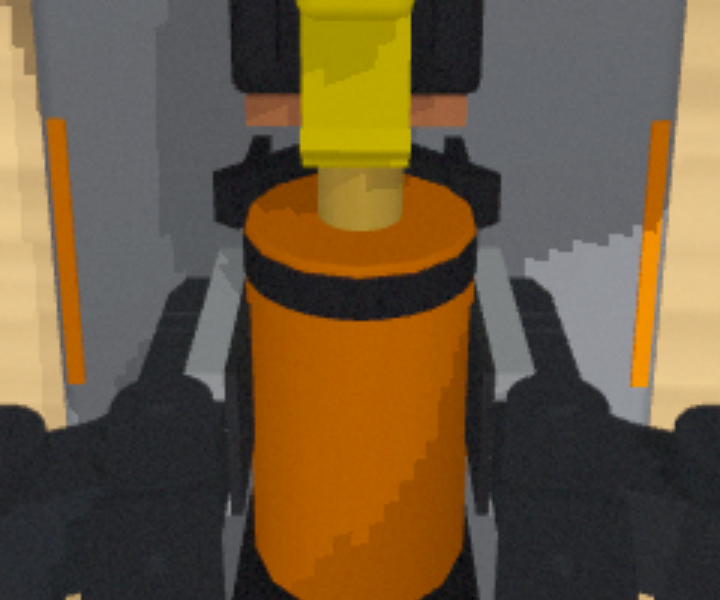

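The catch tooth now covers the stud tip, with its front edge at about v=165 in the crop. Next I level the cell and press gently.

Call:
{"op": "jog_arm", "data": {"commands": "0.1 -0.0003 0 -0.0005 -0.0005 0.018 0; 0.1 -0.0006 0 -0.001 -0.001 0.036 0; 0.1 -0.0009 0 -0.0015 -0.0015 0.054 0; 0.1 -0.0012 0 -0.002 -0.002 0.071 0; 0.1 -0.0012 0 -0.0025 -0.002 0.071 0; 0.1 -0.0012 0 -0.003 -0.002 0.071 0; 0.1 -0.0012 0 -0.003 -0.002 0.071 0; 0.1 -0.0012 0 -0.003 -0.002 0.071 0; 0.1 -0.0012 0 -0.003 -0.002 0.071 0; 0.1 -0.0012 0 -0.003 -0.002 0.071 0"}}

```text
clock: 20.55
position: [0.5111, 0.2788, 0.0387]
tcp_rot: [-179.6, -0.1, 1.7]
ft_force: [9.6, 2.3, 14.7]
grip_width: 0.0311
```

```bash
python3 - <<'E'
from st import *
state()
im=robot.get_image("wrist")[:,:,::-1]
cv2.imwrite("pics/w12b.png",cv2.resize(im[180:400,160:400],(720,660))[:600])
c=robot.get_image("scene")[130:210,270:370,::-1]
cv2.imwrite("pics/s12b.png",cv2.resize(c,(720,576),interpolation=cv2.INTER_CUBIC))
state()
E
```

```text
t 20.55 C [-2.88  0.25 -0.38] th 0.09 yaw 0.03 S(s,t) s=7.88 z=-0.44 stud [30.12  0.27 -0.32] F bay [ 9.7  2.  14.7] tq [ 0.2  -1.52  0.08] gw 0.0311 pos [0.5111 0.2788 0.0387] rpy [-1.796e+02 -9.000e-02  1.680e+00]
t 20.65 C [-2.88  0.22 -0.39] th 0.09 yaw 0.03 S(s,t) s=7.88 z=-0.46 stud [30.12  0.23 -0.34] F bay [10.6  2.  15.4] tq [ 0.18 -1.51  0.11] gw 0.0307 pos [0.5111 0.2788 0.0387] rpy [-1.796e+02 -9.000e-02  1.670e+00]
```

View pics/w12b.png

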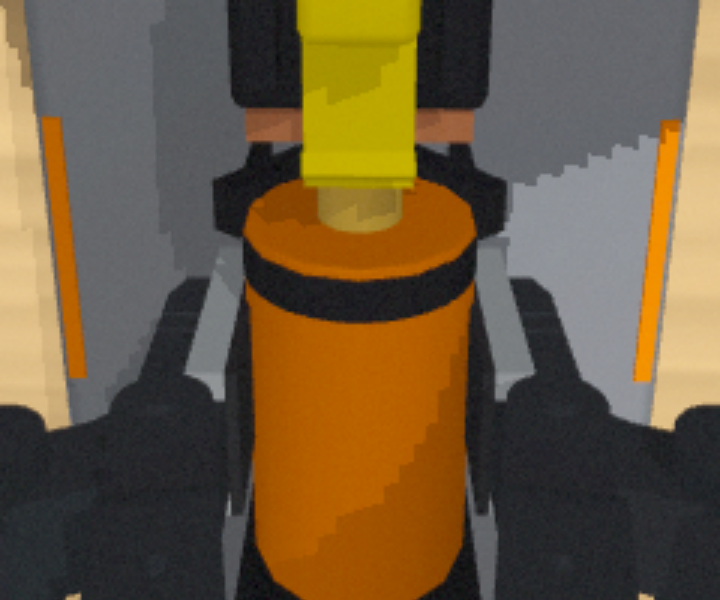

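View pics/s12b.png

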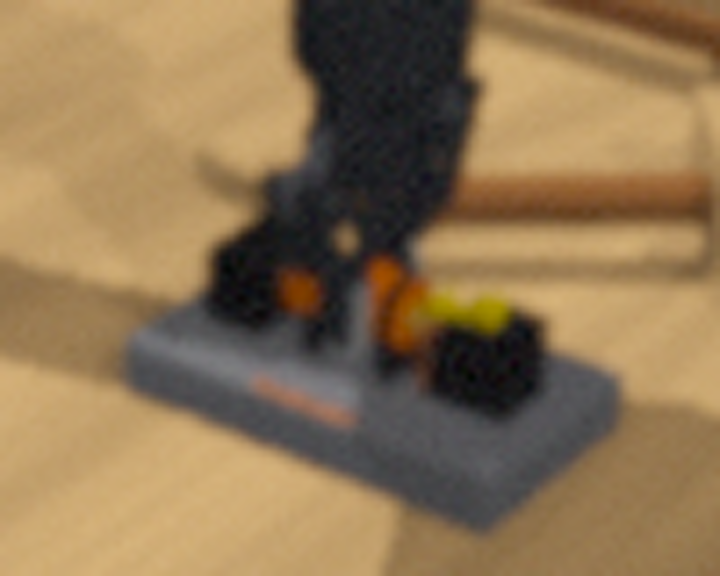

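Call:
{"op": "jog_arm", "data": {"commands": "0.1 0 -0.0003 -0.0005 0 0 0; 0.1 0 -0.0003 -0.001 0 0 0; 0.1 0 -0.0003 -0.001 0 0 0; 0.1 0 -0.0003 -0.001 0 0 0; 0.1 0.0005 -0.0003 -0.001 0 0 0; 0.1 0.001 -0.0003 -0.001 0 0 0; 0.1 0.0015 -0.0003 -0.001 0 0 0; 0.1 0.0015 -0.0003 -0.001 0 0 0; 0.1 0.0015 -0.0003 -0.001 0 0 0; 0.1 0.0015 -0.0003 -0.001 0 0 0"}}

```text
clock: 21.65
position: [0.5112, 0.2788, 0.0386]
tcp_rot: [-179.6, 0.1, 1.7]
ft_force: [1.8, 2.8, 23.6]
grip_width: 0.0309
```

```bash
python3 st.py
```

```text
t 21.65 C [-2.71  0.27 -0.51] th -0.13 yaw 0.02 S(s,t) s=7.71 z=-0.42 stud [30.29  0.28 -0.59] F bay [ 1.9  2.8 23.6] tq [ 0.26 -0.33  0.04] gw 0.0309 pos [0.5112 0.2788 0.0386] rpy [-1.796e+02  1.300e-01  1.660e+00]
```

Call:
{"op": "jog_arm", "data": {"commands": "0.1 0.0005 -0.0003 0.0006 0 0 0; 0.1 0.001 -0.0006 0.0012 0 0 0; 0.1 0.001 -0.0006 0.0014 0 0 0; 0.1 0.001 -0.0006 0.0014 0 0 0; 0.1 0.001 -0.0006 0.0014 0 0 0; 0.1 0.001 -0.0006 0.0014 0 0 0; 0.1 0.001 -0.0006 0.0014 0 0 0; 0.1 0.001 -0.0006 0.0014 0 0 0; 0.1 0.001 -0.0006 0.0014 0 0 0; 0.1 0.001 -0.0006 0.0014 0 0 0", "grip_force": 40}}

```text
clock: 22.65
position: [0.5112, 0.2788, 0.0386]
tcp_rot: [-179.5, 0.2, 1.6]
ft_force: [2.6, 5.1, 18.6]
grip_width: 0.0305
```

```bash
python3 - <<'E'
from st import *
state()
im=robot.get_image("wrist")[:,:,::-1]
cv2.imwrite("pics/w13b.png",cv2.resize(im[180:400,160:400],(720,660))[:600])
E
```

```text
t 22.65 C [-2.71  0.2  -0.47] th -0.22 yaw 0.00 S(s,t) s=7.71 z=-0.31 stud [30.29  0.2  -0.6 ] F bay [ 2.7  5.  18.6] tq [ 0.85 -0.54  0.03] gw 0.0305 pos [0.5112 0.2788 0.0386] rpy [-179.53    0.22    1.65]
```

View pics/w13b.png

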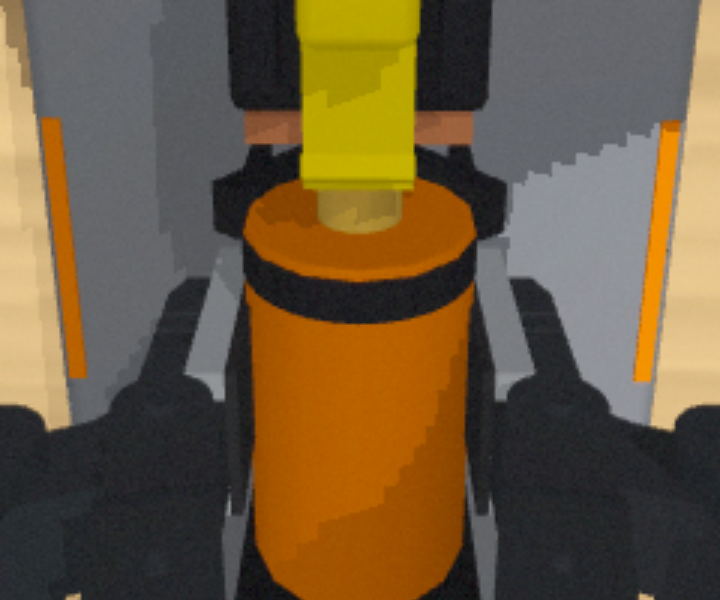

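Call:
{"op": "jog_arm", "data": {"commands": "0.1 0 0.0005 0.001 0 0 0; 0.1 0 0.001 0.002 0 0 0; 0.1 0 0.001 0.002 0 0 0; 0.1 0 0.001 0.002 0 0 0; 0.45 0 0.001 0.002 0 0 0; 0.6 0 0.001 0.002 0 0 0; 0.6 0 0.001 0.002 0 0 0; 0.6 0 0.001 0.002 0 0 0; 0.6 0 0.001 0.002 0 0 0; 0.6 0 0.001 0.002 0 0 0", "grip_force": 30}}

```text
clock: 23.7
position: [0.5049, 0.2755, 0.0333]
tcp_rot: [180.0, 1.1, 1.7]
ft_force: [-0.1, 0.5, -0.3]
grip_width: 0.0511
```

```bash
python3 - <<'E'
from st import *
state()
im=robot.get_image("wrist")[:,:,::-1]
cv2.imwrite("pics/w14b.png",cv2.resize(im[180:400,160:400],(720,660))[:600])
E
```

```text
t 23.7 C [-8.89 -2.7  -5.75] th -1.06 yaw 0.02 S(s,t) s=13.89 z=-5.01 stud [24.1  -2.69 -6.36] F bay [-0.1  0.5 -0.3] tq [ 0.01 -0.03 -0.01] gw 0.0511 pos [0.5049 0.2755 0.0333] rpy [179.98   1.06   1.66]
```

View pics/w14b.png

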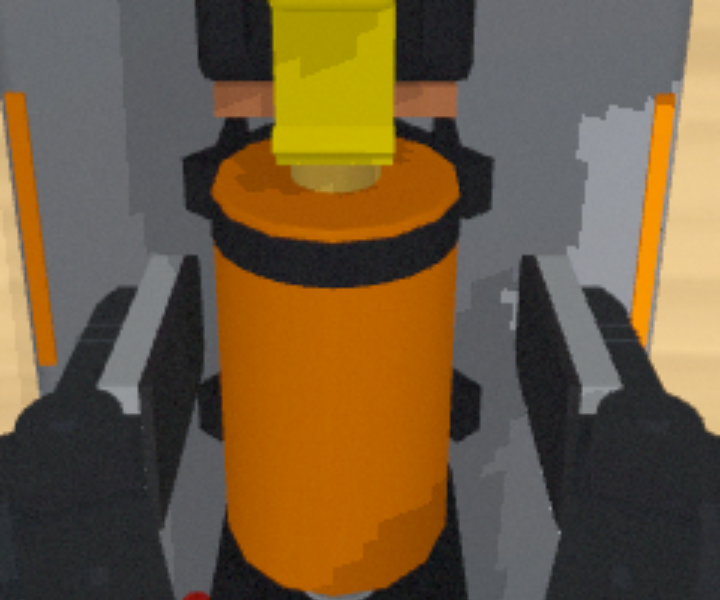

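Released. The cell stays under the catch, level. I'll back off straight up.

Call:
{"op": "jog_arm", "data": {"commands": "0.6 0 0.002 0.006 0 -0.018 0; 0.6 0 0.002 0.015 0 -0.018 0; 0.6 0 0.002 0.03 0 -0.018 0; 0.6 0 0.002 0.05 0 -0.018 0; 0.6 -0.01 0.002 0.08 0 -0.018 0; 0.6 -0.03 0.002 0.12 0 -0.018 0; 0.6 -0.05 0.002 0.16 0 -0.018 0; 0.6 -0.05 0.002 0.18 0 -0.018 0; 0.6 -0.05 0.002 0.18 0 -0.018 0; 0.6 -0.05 0.002 0.18 0 -0.018 0"}}

```text
clock: 24.75
position: [0.4558, 0.2777, 0.2151]
tcp_rot: [-180.0, -0.2, 1.7]
ft_force: [0.0, 0.1, 0.5]
grip_width: 0.0513
```

```bash
python3 - <<'E'
from st import *
import pickle
s=state()
m=robot.camera_model("wrist");im=robot.get_image("wrist")[:,:,::-1]
pickle.dump(m,open("w15.pkl","wb"));cv2.imwrite("pics/w15.png",im)
p=lambda q:proj(m,B+Rb@np.array(q)/1e3)
print(p([0,0,0]),p([33,0,6]),p([-33,0,10]))
u,v=p([0,0,0]);u0,v0=int(u)-60,max(0,int(v)-60);print(u0,v0)
cv2.imwrite("pics/w15b.png",cv2.resize(im[v0:v0+110,u0:u0+120],(654,600),interpolation=cv2.INTER_CUBIC))
c=robot.get_image("scene")[130:210,270:370,::-1]
cv2.imwrite("pics/s15b.png",cv2.resize(c,(720,576),interpolation=cv2.INTER_CUBIC))
E
```

```text
t 24.75 C [-58.22   0.88 176.04] th 0.17 yaw 0.01 S(s,t) s=63.22 z=175.92 stud [-25.22   0.89 176.14] F bay [0.  0.1 0.5] tq [ 0.02  0.04 -0.1 ] gw 0.0513 pos [0.4558 0.2777 0.2151] rpy [-1.7998e+02 -1.7000e-01  1.6600e+00]
[280.33154683 130.67758722] [280.41559406  91.54197418] [280.29737712 169.03416778]
220 70
```

View pics/w15b.png

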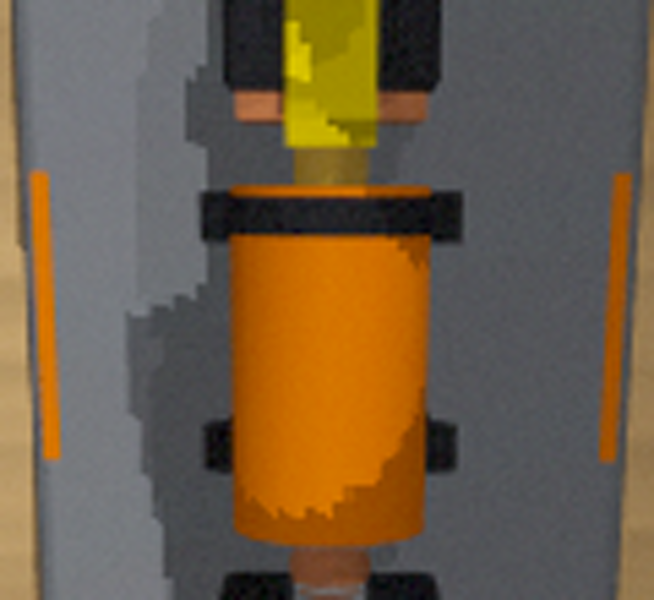

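View pics/s15b.png

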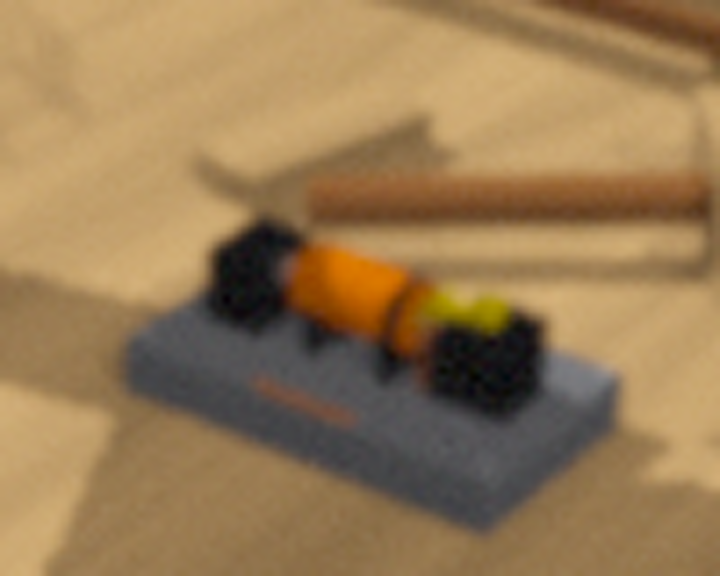

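```bash
python3 - <<'E'
from bench import robot
im=robot.get_image("top")
import cv2,numpy as np
a=cv2.imread("pics/top0.png").astype(int);b=im[:,:,::-1].astype(int)
for n,(u,v) in dict(green=(273,208),mallet=(127,200),sand=(230,153),glue=(377,160),offcut=(144,264),chisel=(410,220),square=(335,135)).items():
    print(n,np.abs(a[v-15:v+15,u-15:u+15]-b[v-15:v+15,u-15:u+15]).mean().round(1))
print(robot.job_done())
E
```

```text
green 3.4
mallet 34.3
sand 4.0
glue 4.0
offcut 24.2
chisel 4.0
square 4.1
the job is handed in; nothing more can be done
None
```

The orange cell is in the charger bay and the job was handed in just after t = 24.8 s, within the 67 s limit; handing it in gives no verdict.

I lifted the cell off its rest and tilted it 35° with the flat end low. I pushed the dome back at about 10 to 13 N, then lowered the stud end until the stud was under the yellow catch. Pressing it level peaked at 23.6 N on the wrist sensor, close to your 25 N limit. I eased the press, opened the gripper and moved up clear.

**Checks that agreed:**
- **Fit in the bay:** in the last wrist picture the cell is level and centred. About 6 mm of stud shows between the shoulder and the tooth, which is what the home position should show.
- **Catch and dome:** the tooth stands out from the contact plate about as far as it did at the start, so I take the catch as shut. The dome is in contact with the flat end. I judged both from the picture, since the joint values cannot be read.
- **After release:** the wrist force was near zero.

**Checks that disagreed:**
- **Stud position:** while still held, my calculated stud position was about 2.7 mm short of home along the bay. I put this down to calibration, because the cell would not move any further towards the contact.
- **Mallet and offcut:** comparing top-camera pictures before and after, the areas around the green cell, sanding block, glue, square and chisel are unchanged. The mallet and offcut areas differ in brightness. I think this is the arm and its shadow, which covered that side at the start, but I did not confirm it. I measured no unexpected contact force.
- **Arm compliance:** the arm gave by several millimetres under load, so I corrected its position from the measured pose and force as I went.

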